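# Balance a clip-lid jar on an arrested beam scale

### The arm

A 6-joint arm with a two-finger parallel gripper is mounted at the origin on the work surface. World frame = base frame: x ahead of the robot, y to its left, z up, the work surface at z = 0. Lengths are in m, angles in rad, forces in N, time in s.
With the tool pointing down it reaches from about 0.35 to 0.775 m from the base axis. Payload 5.5 kg.
Tool frame: the origin (TCP) lies on the centre line of the jaws, within the pads' length; the fingertips stand 22 mm ahead of it and the grasp point (between the pads) lies 3 mm ahead of it; x points along the fingers, z is the direction in which the jaws open and shut, and the axes are right-handed (so a half turn about x gives the same grasp; the last joint's range is limited). The gripper opens to 85 mm and grips with 20 to 120 N. Pads are 22 mm wide; open, the fingers measure 114 mm over their backs; the gripper's body (76 mm by 85 mm) begins 54 mm behind the grasp point. The pads swing forward as they close: fully open they stand 13 mm farther back than shut.
Start: joints at [-1.368, 0.313, 0.046, 1.304, 0, 1.431], TCP at [0.193, -0.542, 0.253] pointing down, gripper open.
Joint ranges: [-2.76, 2.76], [-0.86, 1.69], [-1.03, 1.26], [-2.2, 2.34], [-1.47, 1.5], [-3.14, 3.14]. Speed limits (rad/s): [2.57, 2.57, 3.14, 3.14, 3.14, 3.14].

### API

Orientations are given as a rotation vector (axis times angle).
In Python, from rig import readout, viewer, bot gives the robot as it stands.
- The arm moves only by the tool arm_command, never from a script. Its argument "moves" is a list of rows, each an object of numbers: "tx", "ty", "tz": the shift along the tool's x, y, z each as a share of 25 cm, from -1 to 1; "rx", "ry", "rz": the turn, a rotation vector about the tool's x, y, z each as a share of pi/4 rad, from -1 to 1; "gripper": the opening in per cent of the stroke, from 0 (shut) to 100 (fully open). In form: [{"tx": .., "ty": .., "tz": .., "rx": .., "ry": .., "rz": .., "gripper": ..}, ...]. A call has 1 to 12 rows; each row is the pose to reach, as a shift and turn from the pose commanded when the call began, along the tool's axes at that moment; what a row does not reach only later rows make up. A row lasts 1/12 s, in which the tool goes at most 41.7 mm and 7.16 degrees, less where a joint would pass 70% of its speed; a pose out of reach is approached as far as the arm can. A call with a number of a shift or a turn outside -1 to 1 is refused whole. A call with a gripper value outside its range is refused whole. The fingers move at their own pace and stop on an object; the grip force is fixed at half the most. Time passes only in rows, so rows that repeat a pose let the fingers close. It gives the time, the measured TCP pose, the force and the opening at its end, in the units of the state.
- readout.get_obs(): the state, without advancing time (a new reading comes with each control period).
- viewer.read_camera(name): name is "scene" or "side" or "wrist"; returns a dict with "image" (420x560x3 uint8, red, green, blue), "depth" (420x560 float32, m along the optical axis (not along the pixel's ray), 0 where there is no reading), "mtx" (3x3 intrinsics, pixels), "D" ([k1, k2, p1, p2, k3] as OpenCV has them; the pictures are not rectified), "view" (4x4, takes a point from world to camera coordinates). Camera axes: x right, y down, z forward; pixel columns grow to the right and rows downward; lengths in m; the calibration is good to about 2 mm. A picture is of the moment at which its call begins.
- bot.close_job(): hands the job in, once; it reports no verdict.
The state is a dict: "time": time; "qpos": joint angles; "qvel": joint speeds; "joint_efforts": joint torques, N m; "eef_pos": TCP position; "tool_rot": TCP orientation; "contact_force": force on the tool from outside, world axes, zero at the start; "wrist_torque": the same for the moment, N m; "opening": finger opening in m.
Only numpy, scipy, OpenCV 4.12 (cv2) and the standard library are available. Lean on these libraries where they do the work, as an engineer would, in place of code of your own. Each camera call takes 0.05 s, during which the arm holds its last target. There are 200 camera calls.

### The job

Set the beam scale so that it balances the jar on its pan: swing the arrest lever over to free the beam and let it settle to see how far out it is, swing the lever back to arrest it, slide the steel poise along the arm, then free the beam again and check that it settles level, with the arm's tip in the gap between the two tabs (correct and repeat if not). Touch the poise and beam only while the beam is arrested, never touch the jar, and leave the things standing around where they are. Finish with the level beam arrested again and the lever swung fully back to its stop.

Things in the scene. Friction and masses are not known exactly. Their poses are not given: they have to be found in the camera images.
- scale: The fixed beam scale. Wooden base 140 x 540 x 18 mm, origin under its centre on the table; y runs along the beam to the poise arm and index post; the -x side (front, with the arrest lever) faces the robot. Two aluminium cheeks carry the beam 120 mm above the table. At y = 262 mm a 168 mm high post carries two tabs, above and below the arm's tip.
- pivot (a point): The beam's pivot, 120 mm above the table over the scale's centre (scale frame 0, 0, 120 mm).
- beam: Steel bar 20 mm wide, 16 mm thick, along y from -180 to +250 mm. Origin at the pivot on the bar's mid-line; y to the poise arm. It carries pan and poise, turns about its x (at most 0.23 rad either way; +: poise end up). A spring pivot makes the free beam settle, within 1.5 s, at a tilt proportional to the imbalance. Arrested, it is held level from below by two pads on a fork.
- pan (a point): Centre of the inner floor of the aluminium pan (100 mm wide, 12 mm high rim) fixed on the beam 150 mm from the pivot on the -y side, 12 mm above the bar's mid-line.
- beam_tip (a point): Tip of the beam's poise arm, 266 mm from the pivot on the +y side, on the bar's mid-line: as high as the pivot when the beam is level. A thin pointer, seen between the index tabs when the beam is level.
- poise: Dark steel block 34 mm (x) x 30 mm (along beam) on the beam's +y arm, with an 18 mm wide knob. Origin mid-block on the bar's mid-line; the block reaches from 4 mm below to 34 mm above it (knob to 52). It may sit 30 to 175 mm from the pivot; slides at about 2 N, stays put. It starts too near the pivot. Each 10 mm outwards lowers the free poise end by about 0.023 rad; balance lies 75 to 140 mm out.
- lever (a joint): Arrest lever on the front of the base, swinging level about an upright axis (scale frame x = -45 mm, y = 0). 0: arrested, handle swung to the -y side, at its stop; 1.0 rad: beam free, handle swung to the +y side, at its stop. Its cam lowers the fork 17 mm over this swing. About 3 to 5 N at the handle moves it; it stays where it is left.
- lever_handle (a point): Top centre of the lever's upright handle, a black rod 14 mm thick, from 32 to 108 mm above the table, 75 mm from the lever's axis. In the scale's frame it stands at x = -45 - 75 cos(v - 0.5), y = 75 sin(v - 0.5) mm for lever value v.
- jar: Clear plastic jar with a white clip-on lid, 72 mm across the lid, 95 mm high, of unknown mass (about 0.2 to 0.4 kg), standing loose in the pan. Origin at the centre of its underside.
- turntable: Bystander: round white plastic turntable, 250 mm wide, 26 mm high, fixed, to the robot's right.
- cup: Bystander: aluminium cup, 72 mm wide, 85 mm high, loose on the turntable. Origin under its base.
- spare_jar: Bystander: bigger clip-lid jar, 88 mm wide, 130 mm high, loose on the table to the left. Origin under its base.
- plate: Bystander: white ceramic plate, 190 mm wide, 18 mm high, loose on the table. Origin under its base.
- stick: Bystander: flat wooden stirring stick, 200 x 18 x 5 mm, loose on the table near the robot. Origin under its middle.
- pot: Bystander: terracotta cup, 90 mm wide, 80 mm high, loose on the table to the right of the scale's pan. Origin under its base.
There are look-alikes about, which are no part of the job. What is shaped like the jar but red is not meant.

How it is judged:
By the outcome, as a careful person would: the job done as asked, in the order asked, and still so for the second after the job is handed in, with the robot touching nothing.
It also fails if it takes over 70 s, if anything falls off the work surface, if the arm or the gripper's body presses on something with over 40 N, if the wrist force passes 120 N, or if a joint passes its speed limit or range.

## Working session

There is one attempt and no reset: what is moved stays moved. The work goes in short steps, Python scripts to look and compute and a tool call to move; the robot and the scene stay as the last step left them, time stands still between calls to the robot, and variables do not carry over. Pictures are saved under pics/ and viewed, about 8 in all and at most 12, crops included, and the job is handed in when it is done.

Besides the shell and the picture viewer there is one more tool, called as name(argument=value, ...), one argument or row to a line, values as JSON. arm_command: Moves the arm, as the interface text tells. Its arguments: {"type":"object","properties":{"moves":{"type":"array","items":{"type":"object","properties":{"tx":{"type":"number"},"ty":{"type":"number"},"tz":{"type":"number"},"rx":{"type":"number"},"ry":{"type":"number"},"rz":{"type":"number"},"gripper":{"type":"number"}}}}},"required":["moves"]}

```bash
mkdir -p pics; cat > h.py <<'E'
import numpy as np, cv2
from rig import readout, viewer, bot
from scipy.spatial.transform import Rotation as R
def cam(n,save=None):
    c=viewer.read_camera(n)
    if save: cv2.imwrite('pics/'+save,c['image'][:,:,::-1])
    return c
def ray(c,uv):
    p=cv2.undistortPoints(np.array(uv,float).reshape(-1,1,2),c['mtx'],c['D']).reshape(-1,2)
    V=c['view']; d=np.c_[p,np.ones(len(p))]@V[:3,:3]; o=-V[:3,:3].T@V[:3,3]
    return o,d
def onplane(c,uv,z):
    o,d=ray(c,uv); return o+d*((z-o[2])/d[:,2])[:,None]
def proj(c,P):
    r,_=cv2.Rodrigues(c['view'][:3,:3]); return cv2.projectPoints(np.array(P,float).reshape(-1,1,3),r,c['view'][:3,3],c['mtx'],c['D'])[0].reshape(-1,2)
def cloud(c):
    h,w=c['depth'].shape; uv=np.stack(np.meshgrid(np.arange(w),np.arange(h)),-1).reshape(-1,2)
    o,d=ray(c,uv); return (o+d*c['depth'].reshape(-1,1)).reshape(h,w,3)
E
python3 - <<'E'
from h import *
a=cam('scene','a.png');b=cam('side','b.png')
for c in(a,b): print(np.linalg.inv(c['view']).round(3))
o=readout.get_obs();print(o['time'],o['eef_pos'],R.from_rotvec(o['tool_rot']).as_matrix().round(3),o['opening'])
np.savez('c.npz',a=cloud(a),b=cloud(b))
E
```

```text
[[-0.351  0.607 -0.713  1.44 ]
 [ 0.936  0.241 -0.257  0.303]
 [ 0.016 -0.757 -0.653  0.949]
 [ 0.     0.     0.     1.   ]]
[[-0.958 -0.181  0.22   0.18 ]
 [-0.285  0.577 -0.765  1.077]
 [ 0.011 -0.796 -0.605  1.006]
 [ 0.     0.     0.     1.   ]]
0.1 [ 0.19318935 -0.54115587  0.25251334] [[-0.     0.942  0.336]
 [ 0.002  0.336 -0.942]
 [-1.     0.    -0.002]] 0.08538103120351961
```

View pics/a.png

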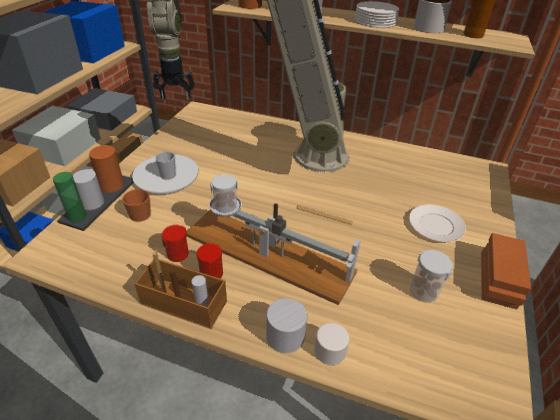

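View pics/b.png

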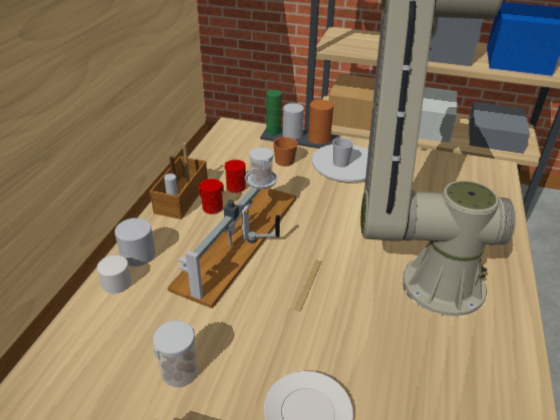

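Scene: the scale base runs (190,228) to (350,290), with the poise near (278,228), the index post at (352,260) and the lever handle at (276,212). Side: the base runs (195,290) to (280,195), with the handle at (278,225) and the stick at (308,285).

```bash
python3 - <<'E'
from h import *
z=np.load('c.npz')
for n,f in(('a','a.png'),('b','b.png')):
    im=cv2.imread('pics/'+f);P=z[n]
    hsv=cv2.cvtColor(im,cv2.COLOR_BGR2HSV)
    m=(abs(P[...,2]-.018)<.006)&(hsv[...,1]>130)&(P[...,0]>.3)&(P[...,0]<.8)&(abs(P[...,1])<.5)
    m=cv2.morphologyEx(m.astype('uint8'),cv2.MORPH_OPEN,np.ones((3,3)))
    k,l,s,_=cv2.connectedComponentsWithStats(m); i=1+s[1:,4].argmax()
    r=cv2.minAreaRect((P[l==i][:,:2]*1000).astype('float32'));print(n,s[i],r,cv2.boxPoints(r).round())
    # high grey things: points at 0.1..0.2 height near
    h=(P[...,2]>.14)&(P[...,2]<.25)&(P[...,0]>.35)&(P[...,0]<.8)&(abs(P[...,1])<.45)
    k,l,s,c=cv2.connectedComponentsWithStats(h.astype('uint8'))
    for j in range(1,k):
        if s[j,4]>8: q=P[l==j]; print(c[j].round(),s[j,4],q.min(0).round(3),q.max(0).round(3),q.mean(0).round(3))
    blk=(hsv[...,2]<45)&(P[...,2]>.03)&(P[...,2]<.125)&(P[...,0]>.3)&(P[...,0]<.7)&(abs(P[...,1])<.3)
    k,l,s,c=cv2.connectedComponentsWithStats(blk.astype('uint8'))
    for j in range(1,k):
        if s[j,4]>8: q=P[l==j]; print('blk',c[j].round(),s[j,4],q.min(0).round(3),q.max(0).round(3),q.mean(0).round(3))
E
```

```text
a [ 187  211  162   90 4980] ((602.4713745117188, -10.51708984375), (542.6818237304688, 142.4561309814453), 80.91944885253906) [[ 489. -267.]
 [ 630. -290.]
 [ 716.  246.]
 [ 575.  269.]]
[224. 192.] 856 [ 0.532 -0.205  0.14 ] [ 0.623 -0.122  0.231] [ 0.592 -0.151  0.199]
[279. 222.] 147 [0.592 0.01  0.14 ] [0.626 0.042 0.175] [0.613 0.028 0.157]
[356. 246.] 93 [0.607 0.244 0.14 ] [0.644 0.261 0.173] [0.629 0.253 0.16 ]
b [ 200  219   64   86 2388] ((607.0354614257812, 91.208251953125), (349.3454895019531, 126.30423736572266), 81.16979217529297) [[518. -72.]
 [643. -91.]
 [696. 254.]
 [571. 274.]]
[261. 165.] 762 [ 0.54  -0.189  0.14 ] [ 0.62  -0.112  0.231] [ 0.571 -0.136  0.197]
[231. 208.] 151 [0.587 0.014 0.14 ] [0.624 0.049 0.176] [0.604 0.035 0.155]
[192. 258.] 146 [0.606 0.246 0.14 ] [0.641 0.265 0.171] [0.622 0.258 0.158]
blk [277. 225.] 67 [ 0.479 -0.026  0.041] [ 0.492 -0.015  0.113] [ 0.485 -0.019  0.078]
```

arm_command(
  moves=[
    {"ty": 0.9, "tz": -0.77, "rx": -1, "gripper": 30},
    {"ty": 0.9, "tz": -0.77, "rx": -1, "gripper": 30},
    {"ty": 0.9, "tz": -0.77, "rx": -1, "gripper": 30},
    {"ty": 0.9, "tz": -0.77, "rx": -1, "gripper": 30},
    {"ty": 0.9, "tz": -0.77, "rx": -1, "gripper": 30},
    {"ty": 0.9, "tz": -0.77, "rx": -1, "gripper": 30},
    {"ty": 0.9, "tz": -0.77, "rx": -1, "gripper": 30},
    {"ty": 0.9, "tz": -0.77, "rx": -1, "gripper": 30},
    {"ty": 0.9, "tz": -0.77, "rx": -1, "gripper": 30},
    {"ty": 0.9, "tz": -0.77, "rx": -1, "gripper": 30},
  ],
)

```text
invalid input at $.moves[0]: expected keys tx, ty, tz, rx, ry, rz, gripper
```

```bash
cat >> h.py <<'E'
YAW=np.deg2rad(-9.08); C=np.array([.6025,-.0105,0])
S=np.array([[np.cos(YAW),-np.sin(YAW),0],[np.sin(YAW),np.cos(YAW),0],[0,0,1]])
def w(p): return C+S@np.array(p,float)   # scale(m)->world
def inv(P): return (np.asarray(P)-C)@S
def plan(target,desz=None):
    """target world TCP; prints shares; desz = tool z direction angle (deg)"""
    o=readout.get_obs(); M=R.from_rotvec(o['tool_rot']).as_matrix()
    G=S@np.array([[0,1,0],[0,0,1],[-1,0,0]],float).T if 0 else np.c_[[0,0,-1],-S[:,0],S[:,1]]
    if np.linalg.det(G)<0: G[:,1]*=-1
    d=M.T@(np.array(target)-o['eef_pos'])/.25; r=R.from_matrix(M.T@G).as_rotvec()/(np.pi/4)
    print('t',round(o['time'],2),'pos',o['eef_pos'].round(4),'sc',inv(o['eef_pos']).round(4),'share',d.round(3),'rot',r.round(3),'F',np.round(o['contact_force'],1),'op',round(o['opening'],4),'q',np.round(o['qpos'],2))
def H(v,z): return w([-.045-.075*np.cos(v-.5),.075*np.sin(v-.5),z])
E
python3 -c "
from h import *
plan(H(0,.25))"
```

```text
t 0.1 pos [ 0.1932 -0.5412  0.2525] sc [-0.3204 -0.5886  0.2525] share [ 0.013  1.798 -1.536] rot [-3.362e+00 -0.000e+00 -3.000e-03] F [-0.7 -0.  -0.4] op 0.0854 q [-1.37  0.31  0.05  1.3   0.    1.43]
```

All keys are required.

arm_command(
  moves=[
    {"tx": 0, "ty": 0.9, "tz": -0.77, "rx": -1, "ry": 0, "rz": 0, "gripper": 30},
    {"tx": 0, "ty": 0.9, "tz": -0.77, "rx": -1, "ry": 0, "rz": 0, "gripper": 30},
    {"tx": 0, "ty": 0.9, "tz": -0.77, "rx": -1, "ry": 0, "rz": 0, "gripper": 30},
    {"tx": 0, "ty": 0.9, "tz": -0.77, "rx": -1, "ry": 0, "rz": 0, "gripper": 30},
    {"tx": 0, "ty": 0.9, "tz": -0.77, "rx": -1, "ry": 0, "rz": 0, "gripper": 30},
    {"tx": 0, "ty": 0.9, "tz": -0.77, "rx": -1, "ry": 0, "rz": 0, "gripper": 30},
    {"tx": 0, "ty": 0.9, "tz": -0.77, "rx": -1, "ry": 0, "rz": 0, "gripper": 30},
    {"tx": 0, "ty": 0.9, "tz": -0.77, "rx": -1, "ry": 0, "rz": 0, "gripper": 30},
    {"tx": 0, "ty": 0.9, "tz": -0.77, "rx": -1, "ry": 0, "rz": 0, "gripper": 30},
    {"tx": 0, "ty": 0.9, "tz": -0.77, "rx": -1, "ry": 0, "rz": 0, "gripper": 30},
  ],
)

```text
time: 0.93
eef_pos: [0.3406, -0.2845, 0.2532]
tool_rot: [0.346, 1.543, -0.347]
contact_force: [0.2, -0.2, 0.4]
opening: 0.0257
```

```bash
python3 -c "
from h import *
plan(H(0,.25))"
```

```text
t 0.93 pos [ 0.3406 -0.2845  0.2532] sc [-0.2153 -0.3119  0.2532] share [0.012 1.177 0.093] rot [-2.36e+00 -1.00e-03  1.00e-03] F [ 0.2 -0.2  0.4] op 0.0257 q [-0.88  0.06 -0.27  1.24 -0.    1.14]
```

arm_command(
  moves=[
    {"tx": 0, "ty": 0.9, "tz": 0.07, "rx": -1, "ry": 0, "rz": 0, "gripper": 30},
    {"tx": 0, "ty": 0.9, "tz": 0.07, "rx": -1, "ry": 0, "rz": 0, "gripper": 30},
    {"tx": 0, "ty": 0.9, "tz": 0.07, "rx": -1, "ry": 0, "rz": 0, "gripper": 30},
    {"tx": 0, "ty": 0.9, "tz": 0.07, "rx": -1, "ry": 0, "rz": 0, "gripper": 30},
    {"tx": 0, "ty": 0.9, "tz": 0.07, "rx": -1, "ry": 0, "rz": 0, "gripper": 30},
    {"tx": 0, "ty": 0.9, "tz": 0.07, "rx": -1, "ry": 0, "rz": 0, "gripper": 30},
    {"tx": 0, "ty": 0.9, "tz": 0.07, "rx": -1, "ry": 0, "rz": 0, "gripper": 30},
  ],
)

```text
time: 1.52
eef_pos: [0.4543, -0.0877, 0.2529]
tool_rot: [-0.274, 1.553, 0.275]
contact_force: [0.0, 0.8, -0.8]
opening: 0.0256
```

arm_command(
  moves=[
    {"tx": 0, "ty": 0, "tz": 0, "rx": -1, "ry": 0, "rz": 0, "gripper": 30},
    {"tx": 0, "ty": 0, "tz": 0, "rx": -1, "ry": 0, "rz": 0, "gripper": 30},
    {"tx": 0, "ty": 0, "tz": 0, "rx": -1, "ry": 0, "rz": 0, "gripper": 30},
    {"tx": 0, "ty": 0, "tz": 0, "rx": -1, "ry": 0, "rz": 0, "gripper": 30},
    {"tx": 0, "ty": 0, "tz": 0, "rx": -1, "ry": 0, "rz": 0, "gripper": 30},
    {"tx": 0, "ty": 0, "tz": 0, "rx": -1, "ry": 0, "rz": 0, "gripper": 30},
    {"tx": 0, "ty": 0, "tz": 0, "rx": -1, "ry": 0, "rz": 0, "gripper": 30},
  ],
)

```text
time: 2.1
eef_pos: [0.4528, -0.0909, 0.2529]
tool_rot: [-0.879, 1.387, 0.879]
contact_force: [-0.3, -0.1, 0.1]
opening: 0.0258
```

```bash
python3 -c "
from h import *
plan(H(0,.25)-S[:,0]*.03)"
```

```text
t 2.1 pos [ 0.4528 -0.0909  0.2529] sc [-0.1351 -0.103   0.2529] share [0.012 0.097 0.251] rot [-0.359 -0.001 -0.   ] F [-0.3 -0.1  0.1] op 0.0258 q [-0.37  0.09 -0.23  1.25 -0.    0.07]
```

arm_command(
  moves=[
    {"tx": 0.01, "ty": 0.1, "tz": 0.25, "rx": -0.36, "ry": 0, "rz": 0, "gripper": 30},
    {"tx": 0.01, "ty": 0.1, "tz": 0.25, "rx": -0.36, "ry": 0, "rz": 0, "gripper": 30},
    {"tx": 0.01, "ty": 0.1, "tz": 0.25, "rx": -0.36, "ry": 0, "rz": 0, "gripper": 30},
    {"tx": 0.01, "ty": 0.1, "tz": 0.25, "rx": -0.36, "ry": 0, "rz": 0, "gripper": 30},
  ],
)

```text
time: 2.43
eef_pos: [0.4571, -0.0225, 0.2504]
tool_rot: [-1.091, 1.281, 1.091]
contact_force: [-0.4, 0.6, 0.1]
opening: 0.0256
```

```bash
python3 -c "
from h import *
plan(H(0,.09))
c=cam('wrist','w1.png'); np.savez('w1.npz',P=cloud(c)); print(np.linalg.inv(c['view']).round(3),c['mtx'][0,0])
print(proj(c,[H(0,.108),w([0,.04,.172]),w([0,0,.12]),w([0,.266,.12])]))"
```

```text
t 2.43 pos [ 0.4571 -0.0225  0.2504] sc [-0.1417 -0.0348  0.2504] share [ 0.642 -0.124 -0.004] rot [-0.002 -0.001 -0.001] F [-0.4  0.6  0.1] op 0.0256 q [-0.22  0.09 -0.24  1.24 -0.   -0.06]
[[ 0.159  0.948  0.275  0.386]
 [ 0.987 -0.152 -0.045 -0.012]
 [-0.     0.279 -0.96   0.37 ]
 [ 0.     0.     0.     1.   ]] 316.44735406831484
[[281.62662685 238.45563843]
 [375.44460222 394.40814279]
 [319.16971311 350.65695053]
 [578.14481469 342.2966992 ]]
```

View pics/w1.png

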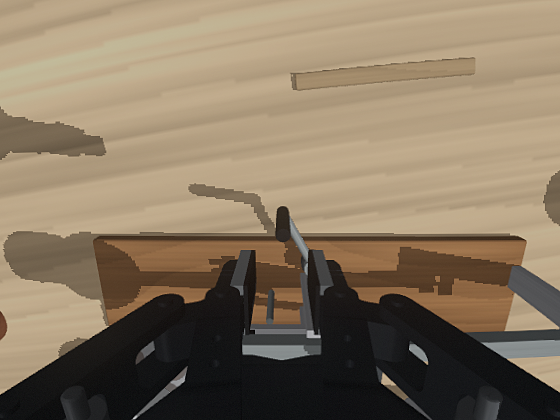

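Wrist: the handle's top is at (282,238), as predicted, and it sits between the fingers. Next I go down over it.

arm_command(
  moves=[
    {"tx": 0, "ty": -0.124, "tz": 0, "rx": 0, "ry": 0, "rz": 0, "gripper": 30},
    {"tx": 0.16, "ty": -0.124, "tz": 0, "rx": 0, "ry": 0, "rz": 0, "gripper": 30},
    {"tx": 0.32, "ty": -0.124, "tz": 0, "rx": 0, "ry": 0, "rz": 0, "gripper": 30},
    {"tx": 0.42, "ty": -0.124, "tz": 0, "rx": 0, "ry": 0, "rz": 0, "gripper": 30},
    {"tx": 0.52, "ty": -0.124, "tz": 0, "rx": 0, "ry": 0, "rz": 0, "gripper": 30},
    {"tx": 0.63, "ty": -0.124, "tz": 0, "rx": 0, "ry": 0, "rz": 0, "gripper": 30},
    {"tx": 0.63, "ty": -0.124, "tz": 0, "rx": 0, "ry": 0, "rz": 0, "gripper": 30},
  ],
)

```text
time: 3.07
eef_pos: [0.484, -0.0276, 0.0884]
tool_rot: [-1.083, 1.288, 1.094]
contact_force: [-1.9, 0.1, 0.2]
opening: 0.0255
```

```bash
python3 -c "
from h import *
plan(H(0.5,.092));plan(H(1,.092))"
```

```text
t 3.07 pos [ 0.484  -0.0276  0.0884] sc [-0.1143 -0.0356  0.0884] share [-0.014  0.024  0.142] rot [-0.007  0.    -0.011] F [-1.9  0.1  0.2] op 0.0255 q [-0.22  0.27 -0.45  0.86 -0.   -0.06]
t 3.07 pos [ 0.484  -0.0276  0.0884] sc [-0.1143 -0.0356  0.0884] share [-0.014 -0.012  0.286] rot [-0.007  0.    -0.011] F [-1.9  0.1  0.2] op 0.0255 q [-0.22  0.27 -0.45  0.86 -0.   -0.06]
```

arm_command(
  moves=[
    {"tx": 0, "ty": 0.01, "tz": 0.04, "rx": 0, "ry": 0, "rz": 0, "gripper": 30},
    {"tx": 0, "ty": 0.02, "tz": 0.08, "rx": 0, "ry": 0, "rz": 0, "gripper": 30},
    {"tx": 0, "ty": 0.024, "tz": 0.12, "rx": 0, "ry": 0, "rz": 0, "gripper": 30},
    {"tx": 0, "ty": 0.024, "tz": 0.16, "rx": 0, "ry": 0, "rz": 0, "gripper": 30},
    {"tx": 0, "ty": 0.02, "tz": 0.2, "rx": 0, "ry": 0, "rz": 0, "gripper": 30},
    {"tx": 0, "ty": 0.01, "tz": 0.24, "rx": 0, "ry": 0, "rz": 0, "gripper": 30},
    {"tx": 0, "ty": 0, "tz": 0.28, "rx": 0, "ry": 0, "rz": 0, "gripper": 30},
    {"tx": 0, "ty": -0.01, "tz": 0.305, "rx": 0, "ry": 0, "rz": 0, "gripper": 30},
    {"tx": 0, "ty": -0.01, "tz": 0.315, "rx": 0, "ry": 0, "rz": 0, "gripper": 30},
    {"tx": 0, "ty": -0.01, "tz": 0.315, "rx": 0, "ry": 0, "rz": 0, "gripper": 30},
  ],
)

```text
time: 3.9
eef_pos: [0.5035, 0.0503, 0.0939]
tool_rot: [-1.094, 1.282, 1.088]
contact_force: [-2.4, -7.4, 4.1]
opening: 0.0256
```

```bash
python3 -c "
from h import *
plan(H(1,.092))
a=cam('scene','a2.png');b=cam('side','b2.png')
for n,c,(x,y) in(('a',a,(180,150)),('b',b,(150,120))):
  cr=c['image'][y:y+150,x:x+200,::-1]; cv2.imwrite('pics/%s2c.png'%n,cv2.resize(cr,None,fx=2,fy=2,interpolation=2))
x=np.hstack([cv2.imread('pics/a2c.png'),cv2.imread('pics/b2c.png')]);cv2.imwrite('pics/ab2.png',x)
np.savez('c2.npz',a=cloud(a),b=cloud(b))
for c in(a,b): print(proj(c,[w([0,0,.12]),w([0,.266,.12]),H(1,.108)]).round(1).tolist(), 'px/10mm at tip',(proj(c,[w([0,.266,.13])])-proj(c,[w([0,.266,.12])])).round(2))
"
```

```text
t 3.9 pos [0.5035 0.0503 0.0939] sc [-0.1073  0.0444  0.0939] share [ 0.008  0.014 -0.034] rot [-0.001 -0.004  0.002] F [-2.4 -7.4  4.1] op 0.0256 q [-0.06  0.29 -0.4   0.88 -0.    0.1 ]
[[267.3, 226.1], [352.1, 260.0], [295.2, 212.0]] px/10mm at tip [[ 0.54 -2.52]]
[[237.2, 208.3], [186.0, 265.7], [266.1, 229.5]] px/10mm at tip [[-0.38 -2.91]]
```

View pics/ab2.png

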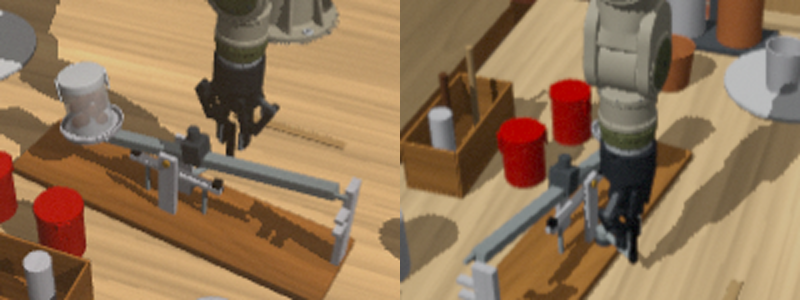

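Scene crop: the lever is at the +y stop, and the beam's poise end is rising. I'll retreat to a viewing spot while it settles.

arm_command(
  moves=[
    {"tx": 0, "ty": 0, "tz": -0.03, "rx": 0, "ry": 0, "rz": 0, "gripper": 30},
    {"tx": -0.15, "ty": 0, "tz": -0.03, "rx": 0, "ry": 0, "rz": 0, "gripper": 30},
    {"tx": -0.3, "ty": 0, "tz": -0.03, "rx": 0, "ry": 0, "rz": 0, "gripper": 30},
    {"tx": -0.46, "ty": 0.1, "tz": 0, "rx": 0, "ry": 0, "rz": 0, "gripper": 30},
    {"tx": -0.6, "ty": 0.2, "tz": 0.1, "rx": 0, "ry": 0, "rz": 0, "gripper": 30},
    {"tx": -0.7, "ty": 0.3, "tz": 0.2, "rx": 0, "ry": 0, "rz": 0, "gripper": 30},
    {"tx": -0.72, "ty": 0.37, "tz": 0.34, "rx": 0, "ry": 0, "rz": 0, "gripper": 30},
    {"tx": -0.72, "ty": 0.37, "tz": 0.34, "rx": 0, "ry": 0, "rz": 0, "gripper": 30},
    {"tx": -0.72, "ty": 0.37, "tz": 0.34, "rx": 0, "ry": 0, "rz": 0, "gripper": 30},
    {"tx": -0.72, "ty": 0.37, "tz": 0.34, "rx": 0, "ry": 0, "rz": 0, "gripper": 30},
    {"tx": -0.72, "ty": 0.37, "tz": 0.34, "rx": 0, "ry": 0, "rz": 0, "gripper": 30},
    {"tx": -0.72, "ty": 0.37, "tz": 0.34, "rx": 0, "ry": 0, "rz": 0, "gripper": 30},
  ],
)

```text
time: 5.0
eef_pos: [0.4249, 0.1486, 0.2723]
tool_rot: [-1.089, 1.282, 1.09]
contact_force: [0.5, -1.0, 0.3]
opening: 0.0255
```

arm_command(
  moves=[
    {"tx": 0, "ty": 0, "tz": 0, "rx": 0, "ry": 0, "rz": 0, "gripper": 30},
    {"tx": 0, "ty": 0, "tz": 0, "rx": 0, "ry": 0, "rz": 0, "gripper": 30},
    {"tx": 0, "ty": 0, "tz": 0, "rx": 0, "ry": 0, "rz": 0, "gripper": 30},
    {"tx": 0, "ty": 0, "tz": 0, "rx": 0, "ry": 0, "rz": 0, "gripper": 30},
    {"tx": 0, "ty": 0, "tz": 0, "rx": 0, "ry": 0, "rz": 0, "gripper": 30},
    {"tx": 0, "ty": 0, "tz": 0, "rx": 0, "ry": 0, "rz": 0, "gripper": 30},
    {"tx": 0, "ty": 0, "tz": 0, "rx": 0, "ry": 0, "rz": 0, "gripper": 30},
    {"tx": 0, "ty": 0, "tz": 0, "rx": 0, "ry": 0, "rz": 0, "gripper": 30},
  ],
)

```text
time: 5.67
eef_pos: [0.4247, 0.1494, 0.2733]
tool_rot: [-1.091, 1.28, 1.091]
contact_force: [-0.8, 0.3, 0.3]
opening: 0.0257
```

```bash
cat >> h.py <<'E'
def tilt(n,P):
    """beam slope from depth: points of the bar's top, |x|<8mm"""
    q=inv(P.reshape(-1,3)); m=(abs(q[:,0])<.008)&(q[:,1]>.08)&(q[:,1]<.24)&(q[:,2]>.08)&(q[:,2]<.2); q=q[m]
    k=np.ones(len(q),bool)
    for _ in range(8):
        f=np.polyfit(q[k,1],q[k,2],1); r=q[:,2]-np.polyval(f,q[:,1]); k=abs(r)<max(.003,2*np.std(r[k])*.8)
    print(n,'pts',k.sum(),'slope',f[0].round(4),'z0',f[1].round(4),'x',q[k,0].mean().round(4),'rms',r[k].std().round(4))
def poise(n,P):
    q=inv(P.reshape(-1,3)); m=(abs(q[:,0])<.03)&(q[:,1]>.0)&(q[:,1]<.2)&(q[:,2]>.142)&(q[:,2]<.185); q=q[m]
    if len(q): print(n,'poise n',len(q),'lo',np.percentile(q,2,axis=0).round(4),'hi',np.percentile(q,98,axis=0).round(4))
E
python3 -c "
from h import *
plan(H(1,.092))
z=np.load('c.npz'); z2=np.load('w1.npz')
a=cam('scene','a3.png');b=cam('side','b3.png');c=cam('wrist','w3.png')
for n,P in(('a0',z['a']),('b0',z['b']),('w1',z2['P']),('a',cloud(a)),('b',cloud(b)),('w',cloud(c))): 
  tilt(n,P);poise(n,P)
"
```

```text
t 5.67 pos [0.4247 0.1494 0.2733] sc [-0.2008  0.1298  0.2733] share [ 0.725 -0.361 -0.375] rot [-0.002 -0.     0.   ] F [-0.8  0.3  0.3] op 0.0257 q [ 0.16  0.07 -0.21  1.29 -0.    0.32]
a0 pts 232 slope 0.0021 z0 0.1293 x 0.0001 rms 0.0014
a0 poise n 139 lo [-0.0152  0.0228  0.1439] hi [0.0158 0.0516 0.1743]
b0 pts 188 slope 0.0011 z0 0.1284 x 0.0002 rms 0.0015
b0 poise n 139 lo [-0.0209  0.0257  0.1427] hi [0.0115 0.0559 0.1735]
w1 pts 961 slope 0.0034 z0 0.127 x -0.0007 rms 0.0006
w1 poise n 52 lo [-0.0101  0.0446  0.1517] hi [0.0053 0.0508 0.1544]
a pts 226 slope 0.1791 z0 0.129 x 0.0006 rms 0.0013
a poise n 508 lo [-0.0133  0.0209  0.1424] hi [0.0158 0.1971 0.1786]
b pts 190 slope 0.1775 z0 0.1279 x -0.0003 rms 0.0013
b poise n 439 lo [-0.0195  0.0242  0.1427] hi [0.0123 0.1972 0.177 ]Traceback (most recent call last):
  File "<string>", line 7, in <module>
    tilt(n,P);poise(n,P)
    ~~~~^^^^^
  File "h.py", line 36, in tilt
    f=np.polyfit(q[k,1],q[k,2],1); r=q[:,2]-np.polyval(f,q[:,1]); k=abs(r)<max(.003,2*np.std(r[k])*.8)
    raise TypeError("expected non-empty vector for x")
TypeError: expected non-empty vector for x
```

View pics/w3.png

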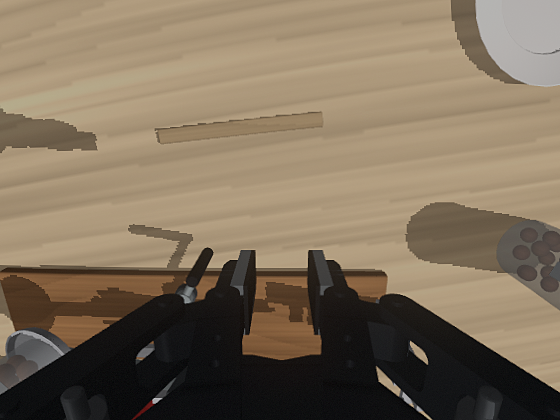

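Wrist: the handle at (200,265) leans to the +y side, but the beam is hidden by the fingers. Scene and side agree on a tilt of 0.175 rad, so the poise has to go about 76 mm outwards. First I arrest the beam.

arm_command(
  moves=[
    {"tx": 0, "ty": -0.2, "tz": -0.2, "rx": 0, "ry": 0, "rz": 0, "gripper": 30},
    {"tx": 0, "ty": -0.36, "tz": -0.375, "rx": 0, "ry": 0, "rz": 0, "gripper": 30},
    {"tx": 0.05, "ty": -0.36, "tz": -0.375, "rx": 0, "ry": 0, "rz": 0, "gripper": 30},
    {"tx": 0.2, "ty": -0.36, "tz": -0.375, "rx": 0, "ry": 0, "rz": 0, "gripper": 30},
    {"tx": 0.36, "ty": -0.36, "tz": -0.375, "rx": 0, "ry": 0, "rz": 0, "gripper": 30},
    {"tx": 0.48, "ty": -0.36, "tz": -0.375, "rx": 0, "ry": 0, "rz": 0, "gripper": 30},
    {"tx": 0.6, "ty": -0.36, "tz": -0.375, "rx": 0, "ry": 0, "rz": 0, "gripper": 30},
    {"tx": 0.72, "ty": -0.36, "tz": -0.375, "rx": 0, "ry": 0, "rz": 0, "gripper": 30},
    {"tx": 0.72, "ty": -0.36, "tz": -0.375, "rx": 0, "ry": 0, "rz": 0, "gripper": 30},
  ],
)

```text
time: 6.57
eef_pos: [0.4943, 0.0427, 0.088]
tool_rot: [-1.086, 1.288, 1.097]
contact_force: [-2.8, -0.1, -0.1]
opening: 0.0255
```

```bash
python3 -c "
from h import *
plan(H(0.5,.092));plan(H(0,.092))"
```

```text
t 6.57 pos [0.4943 0.0427 0.088 ] sc [-0.1152  0.0355  0.088 ] share [-0.016  0.019 -0.142] rot [-0.002 -0.001 -0.012] F [-2.8 -0.1 -0.1] op 0.0255 q [-0.08  0.29 -0.42  0.87 -0.    0.08]
t 6.57 pos [0.4943 0.0427 0.088 ] sc [-0.1152  0.0355  0.088 ] share [-0.016 -0.018 -0.286] rot [-0.002 -0.001 -0.012] F [-2.8 -0.1 -0.1] op 0.0255 q [-0.08  0.29 -0.42  0.87 -0.    0.08]
```

arm_command(
  moves=[
    {"tx": 0, "ty": 0.01, "tz": -0.04, "rx": 0, "ry": 0, "rz": 0, "gripper": 30},
    {"tx": 0, "ty": 0.02, "tz": -0.07, "rx": 0, "ry": 0, "rz": 0, "gripper": 30},
    {"tx": 0, "ty": 0.024, "tz": -0.1, "rx": 0, "ry": 0, "rz": 0, "gripper": 30},
    {"tx": 0, "ty": 0.024, "tz": -0.13, "rx": 0, "ry": 0, "rz": 0, "gripper": 30},
    {"tx": 0, "ty": 0.024, "tz": -0.16, "rx": 0, "ry": 0, "rz": 0, "gripper": 30},
    {"tx": 0, "ty": 0.02, "tz": -0.19, "rx": 0, "ry": 0, "rz": 0, "gripper": 30},
    {"tx": 0, "ty": 0.01, "tz": -0.22, "rx": 0, "ry": 0, "rz": 0, "gripper": 30},
    {"tx": 0, "ty": 0, "tz": -0.25, "rx": 0, "ry": 0, "rz": 0, "gripper": 30},
    {"tx": 0, "ty": -0.01, "tz": -0.28, "rx": 0, "ry": 0, "rz": 0, "gripper": 30},
    {"tx": 0, "ty": -0.01, "tz": -0.305, "rx": 0, "ry": 0, "rz": 0, "gripper": 30},
    {"tx": 0, "ty": -0.01, "tz": -0.318, "rx": 0, "ry": 0, "rz": 0, "gripper": 30},
    {"tx": 0, "ty": -0.01, "tz": -0.318, "rx": 0, "ry": 0, "rz": 0, "gripper": 30},
  ],
)

```text
time: 7.57
eef_pos: [0.4908, -0.0336, 0.0955]
tool_rot: [-1.088, 1.268, 1.092]
contact_force: [5.0, 19.0, -2.5]
opening: 0.0256
```

```bash
python3 -c "
from h import *
plan(w([-.1,.04,.3]))
for n in('scene','side'): P=cloud(cam(n,n+'4.png'));tilt(n,P);poise(n,P)"
```

```text
t 7.57 pos [ 0.4908 -0.0336  0.0955] sc [-0.1066 -0.0404  0.0955] share [-0.814 -0.031  0.33 ] rot [0.    0.013 0.007] F [ 5.  19.  -2.5] op 0.0256 q [-0.24  0.26 -0.44  0.87  0.01 -0.08]
scene pts 226 slope -0.0015 z0 0.1299 x 0.0002 rms 0.0014
scene poise n 139 lo [-0.0146  0.0236  0.1427] hi [0.0166 0.0517 0.1744]
side pts 193 slope 0.0017 z0 0.1284 x 0.0001 rms 0.0015
side poise n 140 lo [-0.0199  0.0263  0.1437] hi [0.0121 0.0567 0.1732]
```

Beam arrested and level, lever at its stop. On to the poise knob.

arm_command(
  moves=[
    {"tx": 0, "ty": 0, "tz": 0.025, "rx": 0, "ry": 0, "rz": 0, "gripper": 30},
    {"tx": -0.15, "ty": 0, "tz": 0.025, "rx": 0, "ry": 0, "rz": 0, "gripper": 30},
    {"tx": -0.3, "ty": 0, "tz": 0.025, "rx": 0, "ry": 0, "rz": 0, "gripper": 30},
    {"tx": -0.46, "ty": 0, "tz": 0.025, "rx": 0, "ry": 0, "rz": 0, "gripper": 40},
    {"tx": -0.62, "ty": 0, "tz": 0.025, "rx": 0, "ry": 0, "rz": 0, "gripper": 40},
    {"tx": -0.62, "ty": -0.1, "tz": 0.1, "rx": 0, "ry": 0, "rz": 0, "gripper": 40},
    {"tx": -0.62, "ty": -0.2, "tz": 0.2, "rx": 0, "ry": 0, "rz": 0, "gripper": 40},
    {"tx": -0.62, "ty": -0.32, "tz": 0.3, "rx": 0, "ry": 0, "rz": 0, "gripper": 40},
    {"tx": -0.62, "ty": -0.43, "tz": 0.32, "rx": 0, "ry": 0, "rz": 0, "gripper": 40},
    {"tx": -0.62, "ty": -0.43, "tz": 0.32, "rx": 0, "ry": 0, "rz": 0, "gripper": 40},
  ],
)

```text
time: 8.5
eef_pos: [0.6123, 0.0251, 0.2497]
tool_rot: [-1.096, 1.276, 1.086]
contact_force: [-0.7, 0.0, -0.5]
opening: 0.0345
```

```bash
python3 -c "
from h import *
c=cam('wrist','w5.png');P=cloud(c);poise('w',P)
plan(w([0,.0395,.183]));print(proj(c,[w([0,.0395,.172]),w([0.009,.0395,.172]),w([0,.0485,.172]),w([0,.0305,.172])]))"
```

```text
w poise n 1977 lo [-0.0195  0.0223  0.1453] hi [0.013  0.0508 0.172 ]
t 8.55 pos [0.6098 0.0248 0.2495] sc [0.0016 0.0361 0.2495] share [0.266 0.008 0.014] rot [-0.001 -0.002  0.005] F [ 0.3  0.2 -0.1] op 0.0343 q [-0.09  0.38  0.13  1.32 -0.    0.07]
[[287.74773852 224.21351021]
 [287.66033297 236.96841113]
 [301.41455702 224.22102542]
 [274.07763859 224.20284655]]
```

View pics/w5.png

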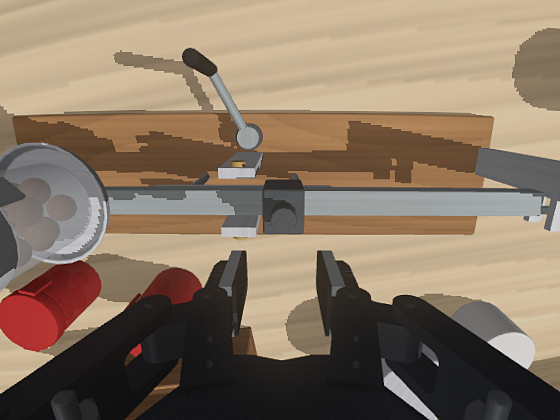

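Wrist: knob at (285,214), beam running (105,200)–(540,203), pan with the jar on the left, cheeks at (240,165) and (240,225) well below the fingers. I'll descend and close loosely round the knob.

arm_command(
  moves=[
    {"tx": 0.06, "ty": 0.014, "tz": 0.006, "rx": 0, "ry": 0, "rz": 0, "gripper": 40},
    {"tx": 0.13, "ty": 0.014, "tz": 0.006, "rx": 0, "ry": 0, "rz": 0, "gripper": 40},
    {"tx": 0.2, "ty": 0.014, "tz": 0.006, "rx": 0, "ry": 0, "rz": 0, "gripper": 40},
    {"tx": 0.24, "ty": 0.014, "tz": 0.006, "rx": 0, "ry": 0, "rz": 0, "gripper": 40},
    {"tx": 0.26, "ty": 0.014, "tz": 0.006, "rx": 0, "ry": 0, "rz": 0, "gripper": 40},
    {"tx": 0.26, "ty": 0.014, "tz": 0.006, "rx": 0, "ry": 0, "rz": 0, "gripper": 23},
    {"tx": 0.26, "ty": 0.014, "tz": 0.006, "rx": 0, "ry": 0, "rz": 0, "gripper": 23},
    {"tx": 0.26, "ty": 0.014, "tz": 0.006, "rx": 0, "ry": 0, "rz": 0, "gripper": 23},
  ],
)

```text
time: 9.22
eef_pos: [0.6046, 0.0272, 0.1848]
tool_rot: [-1.092, 1.279, 1.089]
contact_force: [0.0, -0.8, 0.6]
opening: 0.0194
```

```bash
python3 -c "
from h import *
plan(w([0,.116,.18]))
for n in('scene','side'):
  P=cloud(cam(n,n+'6.png'));tilt(n,P)
a=cv2.imread('pics/scene6.png')[170:270,220:370];b=cv2.imread('pics/side6.png')[160:260,170:320]
cv2.imwrite('pics/ab6.png',cv2.resize(np.hstack([a,b]),None,fx=2.6,fy=2.6,interpolation=2))"
```

```text
t 9.22 pos [0.6046 0.0272 0.1848] sc [-0.0038  0.0376  0.1848] share [ 0.019 -0.015  0.314] rot [-0.002 -0.     0.003] F [ 0.  -0.8  0.6] op 0.0194 q [-0.09  0.4  -0.    1.17 -0.    0.07]
scene pts 229 slope 0.0022 z0 0.1293 x 0.0 rms 0.0014
side pts 191 slope 0.0016 z0 0.1282 x -0.0002 rms 0.0014
```

View pics/ab6.png

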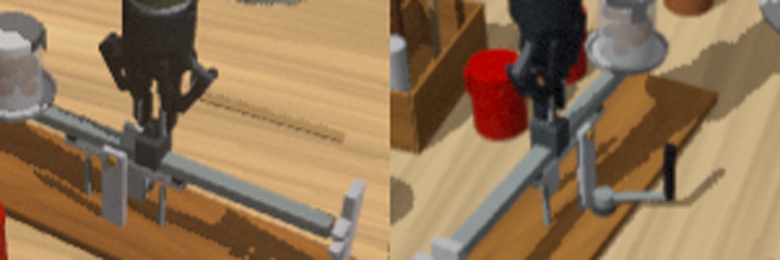

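Both views show the fingers around the knob. Slide it out.

arm_command(
  moves=[
    {"tx": 0.012, "ty": 0, "tz": 0.03, "rx": 0, "ry": 0, "rz": 0, "gripper": 23},
    {"tx": 0.012, "ty": 0, "tz": 0.07, "rx": 0, "ry": 0, "rz": 0, "gripper": 23},
    {"tx": 0.012, "ty": 0, "tz": 0.12, "rx": 0, "ry": 0, "rz": 0, "gripper": 23},
    {"tx": 0.012, "ty": 0, "tz": 0.17, "rx": 0, "ry": 0, "rz": 0, "gripper": 23},
    {"tx": 0.012, "ty": 0, "tz": 0.22, "rx": 0, "ry": 0, "rz": 0, "gripper": 23},
    {"tx": 0.012, "ty": 0, "tz": 0.26, "rx": 0, "ry": 0, "rz": 0, "gripper": 23},
    {"tx": 0.012, "ty": 0, "tz": 0.285, "rx": 0, "ry": 0, "rz": 0, "gripper": 23},
    {"tx": 0.012, "ty": 0, "tz": 0.3, "rx": 0, "ry": 0, "rz": 0, "gripper": 23},
    {"tx": 0.012, "ty": 0, "tz": 0.306, "rx": 0, "ry": 0, "rz": 0, "gripper": 23},
    {"tx": 0.012, "ty": 0, "tz": 0.306, "rx": 0, "ry": 0, "rz": 0, "gripper": 23},
    {"tx": 0.012, "ty": 0, "tz": 0.306, "rx": 0, "ry": 0, "rz": 0, "gripper": 23},
  ],
)

```text
time: 10.23
eef_pos: [0.6157, 0.1033, 0.1799]
tool_rot: [-1.09, 1.281, 1.092]
contact_force: [-0.3, -0.5, 0.1]
opening: 0.0196
```

```bash
python3 -c "
from h import *
plan(w([-.1,.1,.18]))
for n in('scene','side'):
  P=cloud(cam(n));tilt(n,P)"
```

```text
t 10.23 pos [0.6157 0.1033 0.1799] sc [-0.0049  0.1145  0.1799] share [ 0.     0.38  -0.058] rot [-0.002  0.001 -0.002] F [-0.3 -0.5  0.1] op 0.0196 q [0.04 0.44 0.05 1.18 0.   0.2 ]
scene pts 203 slope -0.3772 z0 0.2063 x 0.0022 rms 0.0068
side pts 138 slope 0.0019 z0 0.1277 x -0.0002 rms 0.0014
```

arm_command(
  moves=[
    {"tx": 0, "ty": 0, "tz": 0, "rx": 0, "ry": 0, "rz": 0, "gripper": 32},
    {"tx": -0.02, "ty": 0, "tz": 0, "rx": 0, "ry": 0, "rz": 0, "gripper": 32},
    {"tx": -0.14, "ty": 0, "tz": 0, "rx": 0, "ry": 0, "rz": 0, "gripper": 32},
    {"tx": -0.28, "ty": 0, "tz": 0, "rx": 0, "ry": 0, "rz": 0, "gripper": 30},
    {"tx": -0.28, "ty": 0.1, "tz": -0.12, "rx": 0, "ry": 0, "rz": 0, "gripper": 30},
    {"tx": -0.28, "ty": 0.2, "tz": -0.24, "rx": 0, "ry": 0, "rz": 0, "gripper": 30},
    {"tx": -0.28, "ty": 0.3, "tz": -0.36, "rx": 0, "ry": 0, "rz": 0, "gripper": 30},
    {"tx": -0.28, "ty": 0.4, "tz": -0.48, "rx": 0, "ry": 0, "rz": 0, "gripper": 30},
    {"tx": -0.28, "ty": 0.43, "tz": -0.6, "rx": 0, "ry": 0, "rz": 0, "gripper": 30},
    {"tx": -0.28, "ty": 0.43, "tz": -0.6, "rx": 0, "ry": 0, "rz": 0, "gripper": 30},
  ],
)

```text
time: 11.17
eef_pos: [0.4836, -0.0312, 0.2512]
tool_rot: [-1.089, 1.284, 1.086]
contact_force: [0.3, -0.2, 0.4]
opening: 0.0258
```

```bash
python3 -c "
from h import *
plan(H(0,.092))
for n in('scene','side'):
  P=cloud(cam(n));tilt(n,P);poise(n,P)"
```

```text
t 11.17 pos [ 0.4836 -0.0312  0.2512] sc [-0.1142 -0.0392  0.2512] share [ 0.637 -0.013  0.014] rot [-0.007 -0.002  0.   ] F [ 0.3 -0.2  0.4] op 0.0258 q [-0.23  0.14 -0.18  1.25 -0.   -0.06]
scene pts 178 slope -0.0055 z0 0.1302 x 0.0003 rms 0.0014
scene poise n 144 lo [-0.0132  0.1001  0.1432] hi [0.0167 0.1285 0.1757]
side pts 136 slope 0.0067 z0 0.1269 x -0.0005 rms 0.0015
side poise n 156 lo [-0.0192  0.1041  0.1428] hi [0.0137 0.1327 0.1731]
```

arm_command(
  moves=[
    {"tx": 0.15, "ty": -0.01, "tz": 0.014, "rx": 0, "ry": 0, "rz": 0, "gripper": 30},
    {"tx": 0.3, "ty": -0.01, "tz": 0.014, "rx": 0, "ry": 0, "rz": 0, "gripper": 30},
    {"tx": 0.42, "ty": -0.01, "tz": 0.014, "rx": 0, "ry": 0, "rz": 0, "gripper": 30},
    {"tx": 0.54, "ty": -0.01, "tz": 0.014, "rx": 0, "ry": 0, "rz": 0, "gripper": 30},
    {"tx": 0.635, "ty": -0.01, "tz": 0.014, "rx": 0, "ry": 0, "rz": 0, "gripper": 30},
    {"tx": 0.635, "ty": -0.01, "tz": 0.014, "rx": 0, "ry": 0, "rz": 0, "gripper": 30},
  ],
)

```text
time: 11.77
eef_pos: [0.4864, -0.0232, 0.087]
tool_rot: [-1.087, 1.285, 1.098]
contact_force: [-1.8, 0.2, -0.9]
opening: 0.0257
```

arm_command(
  moves=[
    {"tx": 0, "ty": 0.01, "tz": 0.04, "rx": 0, "ry": 0, "rz": 0, "gripper": 30},
    {"tx": 0, "ty": 0.02, "tz": 0.07, "rx": 0, "ry": 0, "rz": 0, "gripper": 30},
    {"tx": 0, "ty": 0.024, "tz": 0.1, "rx": 0, "ry": 0, "rz": 0, "gripper": 30},
    {"tx": 0, "ty": 0.024, "tz": 0.13, "rx": 0, "ry": 0, "rz": 0, "gripper": 30},
    {"tx": 0, "ty": 0.024, "tz": 0.16, "rx": 0, "ry": 0, "rz": 0, "gripper": 30},
    {"tx": 0, "ty": 0.02, "tz": 0.19, "rx": 0, "ry": 0, "rz": 0, "gripper": 30},
    {"tx": 0, "ty": 0.01, "tz": 0.22, "rx": 0, "ry": 0, "rz": 0, "gripper": 30},
    {"tx": 0, "ty": 0, "tz": 0.25, "rx": 0, "ry": 0, "rz": 0, "gripper": 30},
    {"tx": 0, "ty": -0.01, "tz": 0.28, "rx": 0, "ry": 0, "rz": 0, "gripper": 30},
    {"tx": 0, "ty": -0.01, "tz": 0.305, "rx": 0, "ry": 0, "rz": 0, "gripper": 30},
    {"tx": 0, "ty": -0.01, "tz": 0.318, "rx": 0, "ry": 0, "rz": 0, "gripper": 30},
    {"tx": 0, "ty": -0.01, "tz": 0.318, "rx": 0, "ry": 0, "rz": 0, "gripper": 30},
  ],
)

```text
time: 12.77
eef_pos: [0.5061, 0.0501, 0.0919]
tool_rot: [-1.097, 1.286, 1.083]
contact_force: [-0.5, -17.2, -0.3]
opening: 0.0253
```

```bash
python3 -c "
from h import *
plan(w([0,.2,.3]))"
```

```text
t 12.77 pos [0.5061 0.0501 0.0919] sc [-0.1047  0.0447  0.0919] share [-0.836 -0.42   0.615] rot [-0.004 -0.011  0.005] F [ -0.5 -17.2  -0.3] op 0.0253 q [-0.05  0.3  -0.4   0.88 -0.01  0.11]
```

arm_command(
  moves=[
    {"tx": 0, "ty": 0, "tz": -0.03, "rx": 0, "ry": 0, "rz": 0, "gripper": 30},
    {"tx": -0.15, "ty": 0.02, "tz": -0.03, "rx": 0, "ry": 0, "rz": 0, "gripper": 30},
    {"tx": -0.3, "ty": 0.02, "tz": -0.03, "rx": 0, "ry": 0, "rz": 0, "gripper": 30},
    {"tx": -0.45, "ty": 0.02, "tz": 0.05, "rx": 0, "ry": 0, "rz": 0, "gripper": 30},
    {"tx": -0.54, "ty": 0.02, "tz": 0.15, "rx": 0, "ry": 0, "rz": -0.15, "gripper": 30},
    {"tx": -0.54, "ty": 0, "tz": 0.25, "rx": 0, "ry": 0, "rz": -0.3, "gripper": 30},
    {"tx": -0.54, "ty": -0.04, "tz": 0.35, "rx": 0, "ry": 0, "rz": -0.45, "gripper": 30},
    {"tx": -0.54, "ty": -0.08, "tz": 0.45, "rx": 0, "ry": 0, "rz": -0.6, "gripper": 30},
    {"tx": -0.54, "ty": -0.08, "tz": 0.5, "rx": 0, "ry": 0, "rz": -0.75, "gripper": 30},
    {"tx": -0.54, "ty": -0.08, "tz": 0.5, "rx": 0, "ry": 0, "rz": -0.9, "gripper": 30},
    {"tx": -0.54, "ty": -0.08, "tz": 0.5, "rx": 0, "ry": 0, "rz": -1, "gripper": 30},
    {"tx": -0.54, "ty": -0.08, "tz": 0.5, "rx": 0, "ry": 0, "rz": -1, "gripper": 30},
  ],
)

```text
time: 13.77
eef_pos: [0.539, 0.1742, 0.2218]
tool_rot: [-1.419, 0.726, 0.496]
contact_force: [-2.0, -0.2, -1.3]
opening: 0.0257
```

arm_command(
  moves=[
    {"tx": 0, "ty": 0, "tz": 0, "rx": 0, "ry": 0, "rz": 0, "gripper": 30},
    {"tx": 0, "ty": 0, "tz": 0, "rx": 0, "ry": 0, "rz": 0, "gripper": 30},
    {"tx": 0, "ty": 0, "tz": 0, "rx": 0, "ry": 0, "rz": 0, "gripper": 30},
    {"tx": 0, "ty": 0, "tz": 0, "rx": 0, "ry": 0, "rz": 0, "gripper": 30},
    {"tx": 0, "ty": 0, "tz": 0, "rx": 0, "ry": 0, "rz": 0, "gripper": 30},
    {"tx": 0, "ty": 0, "tz": 0, "rx": 0, "ry": 0, "rz": 0, "gripper": 30},
    {"tx": 0, "ty": 0, "tz": 0, "rx": 0, "ry": 0, "rz": 0, "gripper": 30},
    {"tx": 0, "ty": 0, "tz": 0, "rx": 0, "ry": 0, "rz": 0, "gripper": 30},
    {"tx": 0, "ty": 0, "tz": 0, "rx": 0, "ry": 0, "rz": 0, "gripper": 30},
    {"tx": 0, "ty": 0, "tz": 0, "rx": 0, "ry": 0, "rz": 0, "gripper": 30},
  ],
)

```text
time: 14.6
eef_pos: [0.544, 0.1734, 0.2264]
tool_rot: [-1.417, 0.725, 0.49]
contact_force: [-0.2, -0.7, 0.9]
opening: 0.0258
```

```bash
python3 -c "
from h import *
plan(H(1,.25))
for n in('scene','side','wrist'):
  c=cam(n,n+'8.png');P=cloud(c)
  try: tilt(n,P)
  except Exception as e: print(e)
print(proj(c,[w([0,.266,.12]),w([0,0,.12])]))"
```

```text
t 14.6 pos [0.544  0.1734 0.2264] sc [-0.0868  0.1724  0.2264] share [-0.134  0.001 -0.546] rot [-0.002 -0.001  1.   ] F [-0.2 -0.7  0.9] op 0.0258 q [ 0.33 -0.09 -0.79  0.15 -0.34  0.36]
scene pts 193 slope 0.0069 z0 0.1283 x 0.0001 rms 0.0014
side pts 129 slope -0.0035 z0 0.1293 x -0.0002 rms 0.0014
wrist pts 1492 slope 0.0024 z0 0.127 x -0.0003 rms 0.0004
[[394.55408803 190.81198691]
 [ 81.01865391 191.18759967]]
```

View pics/wrist8.png

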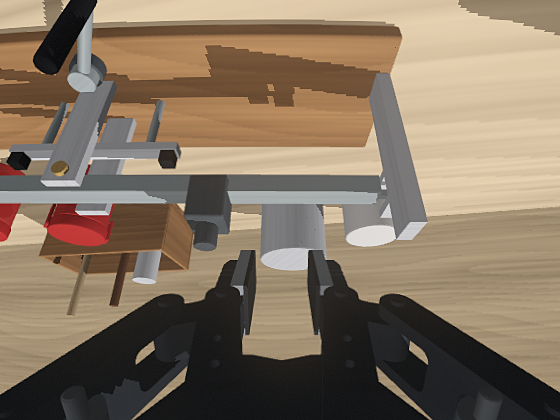

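Wrist (upside down): level-looking beam, tip near (385,190) between tabs at the post. I'll enlarge that.

```bash
python3 -c "
import cv2
a=cv2.imread('pics/wrist8.png')[160:240,350:430]
b=cv2.imread('pics/side8.png')[240:300,165:225]
cv2.imwrite('pics/t8.png',cv2.hconcat([cv2.resize(cv2.rotate(a,1),(400,400),interpolation=2),cv2.resize(b,(400,400),interpolation=2)]))"
```

```text
(no output)
```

View pics/t8.png

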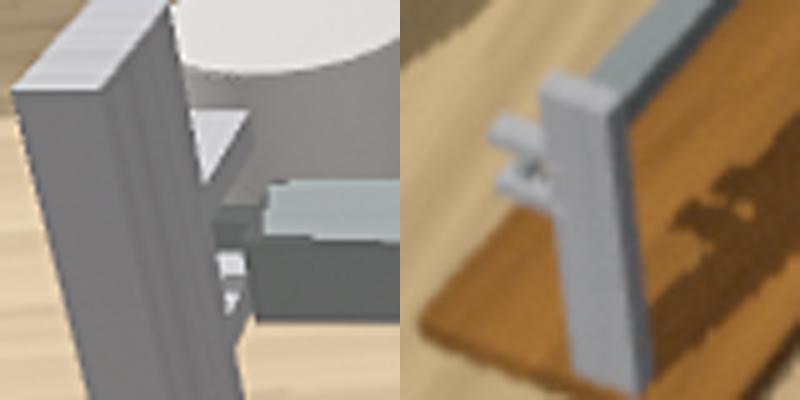

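The tip lies between the two tabs, and the wrist-depth slope is 0.0024. Next I arrest the beam and repeat the measurement from the same pose as a reference.

arm_command(
  moves=[
    {"tx": -0.13, "ty": 0, "tz": -0.1, "rx": 0, "ry": 0, "rz": 0.15, "gripper": 30},
    {"tx": -0.13, "ty": 0, "tz": -0.2, "rx": 0, "ry": 0, "rz": 0.3, "gripper": 30},
    {"tx": -0.13, "ty": 0, "tz": -0.3, "rx": 0, "ry": 0, "rz": 0.45, "gripper": 30},
    {"tx": -0.13, "ty": 0, "tz": -0.4, "rx": 0, "ry": 0, "rz": 0.6, "gripper": 30},
    {"tx": -0.13, "ty": 0, "tz": -0.5, "rx": 0, "ry": 0, "rz": 0.75, "gripper": 30},
    {"tx": -0.13, "ty": 0, "tz": -0.545, "rx": 0, "ry": 0, "rz": 0.9, "gripper": 30},
    {"tx": -0.13, "ty": 0, "tz": -0.545, "rx": 0, "ry": 0, "rz": 1, "gripper": 30},
    {"tx": -0.13, "ty": 0, "tz": -0.545, "rx": 0, "ry": 0, "rz": 1, "gripper": 30},
  ],
)

```text
time: 15.42
eef_pos: [0.5023, 0.0407, 0.248]
tool_rot: [-1.086, 1.286, 1.092]
contact_force: [0.4, -0.3, -0.2]
opening: 0.0256
```

```bash
python3 -c "
from h import *
plan(H(1,.092))"
```

```text
t 15.42 pos [0.5023 0.0407 0.248 ] sc [-0.107   0.0347  0.248 ] share [0.624 0.012 0.005] rot [-0.006 -0.001 -0.007] F [ 0.4 -0.3 -0.2] op 0.0256 q [-0.08  0.18 -0.14  1.26  0.    0.08]
```

arm_command(
  moves=[
    {"tx": 0.15, "ty": 0.015, "tz": 0.005, "rx": 0, "ry": 0, "rz": 0, "gripper": 30},
    {"tx": 0.3, "ty": 0.015, "tz": 0.005, "rx": 0, "ry": 0, "rz": 0, "gripper": 30},
    {"tx": 0.42, "ty": 0.015, "tz": 0.005, "rx": 0, "ry": 0, "rz": 0, "gripper": 30},
    {"tx": 0.54, "ty": 0.015, "tz": 0.005, "rx": 0, "ry": 0, "rz": 0, "gripper": 30},
    {"tx": 0.62, "ty": 0.015, "tz": 0.005, "rx": 0, "ry": 0, "rz": 0, "gripper": 30},
    {"tx": 0.62, "ty": 0.015, "tz": 0.005, "rx": 0, "ry": 0, "rz": 0, "gripper": 30},
  ],
)

```text
time: 15.92
eef_pos: [0.4922, 0.0452, 0.0905]
tool_rot: [-1.089, 1.285, 1.095]
contact_force: [-1.1, -0.5, -0.4]
opening: 0.0256
```

arm_command(
  moves=[
    {"tx": 0, "ty": 0.01, "tz": -0.04, "rx": 0, "ry": 0, "rz": 0, "gripper": 30},
    {"tx": 0, "ty": 0.02, "tz": -0.07, "rx": 0, "ry": 0, "rz": 0, "gripper": 30},
    {"tx": 0, "ty": 0.024, "tz": -0.1, "rx": 0, "ry": 0, "rz": 0, "gripper": 30},
    {"tx": 0, "ty": 0.024, "tz": -0.13, "rx": 0, "ry": 0, "rz": 0, "gripper": 30},
    {"tx": 0, "ty": 0.024, "tz": -0.16, "rx": 0, "ry": 0, "rz": 0, "gripper": 30},
    {"tx": 0, "ty": 0.02, "tz": -0.19, "rx": 0, "ry": 0, "rz": 0, "gripper": 30},
    {"tx": 0, "ty": 0.01, "tz": -0.22, "rx": 0, "ry": 0, "rz": 0, "gripper": 30},
    {"tx": 0, "ty": 0, "tz": -0.25, "rx": 0, "ry": 0, "rz": 0, "gripper": 30},
    {"tx": 0, "ty": -0.01, "tz": -0.28, "rx": 0, "ry": 0, "rz": 0, "gripper": 30},
    {"tx": 0, "ty": -0.01, "tz": -0.305, "rx": 0, "ry": 0, "rz": 0, "gripper": 30},
    {"tx": 0, "ty": -0.01, "tz": -0.32, "rx": 0, "ry": 0, "rz": 0, "gripper": 30},
    {"tx": 0, "ty": -0.01, "tz": -0.32, "rx": 0, "ry": 0, "rz": 0, "gripper": 30},
  ],
)

```text
time: 16.92
eef_pos: [0.4889, -0.0331, 0.0953]
tool_rot: [-1.089, 1.27, 1.091]
contact_force: [7.1, 15.9, -0.4]
opening: 0.0259
```

```bash
python3 -c "
from h import *
plan(w([-.0868,.1724,.2264]))"
```

```text
t 16.92 pos [ 0.4889 -0.0331  0.0953] sc [-0.1086 -0.0403  0.0953] share [-0.517 -0.089  0.855] rot [-0.001  0.011  0.007] F [ 7.1 15.9 -0.4] op 0.0259 q [-0.24  0.26 -0.44  0.87  0.01 -0.08]
```

arm_command(
  moves=[
    {"tx": 0, "ty": 0, "tz": 0.025, "rx": 0, "ry": 0, "rz": 0, "gripper": 30},
    {"tx": -0.15, "ty": 0.01, "tz": 0.025, "rx": 0, "ry": 0, "rz": 0, "gripper": 30},
    {"tx": -0.3, "ty": 0.01, "tz": 0.025, "rx": 0, "ry": 0, "rz": 0, "gripper": 30},
    {"tx": -0.45, "ty": 0.01, "tz": 0.1, "rx": 0, "ry": 0, "rz": 0, "gripper": 30},
    {"tx": -0.517, "ty": 0.01, "tz": 0.24, "rx": 0, "ry": 0, "rz": -0.14, "gripper": 30},
    {"tx": -0.517, "ty": 0, "tz": 0.38, "rx": 0, "ry": 0, "rz": -0.28, "gripper": 30},
    {"tx": -0.517, "ty": -0.04, "tz": 0.52, "rx": 0, "ry": 0, "rz": -0.42, "gripper": 30},
    {"tx": -0.517, "ty": -0.089, "tz": 0.66, "rx": 0, "ry": 0, "rz": -0.56, "gripper": 30},
    {"tx": -0.517, "ty": -0.089, "tz": 0.8, "rx": 0, "ry": 0, "rz": -0.7, "gripper": 30},
    {"tx": -0.517, "ty": -0.089, "tz": 0.855, "rx": 0, "ry": 0, "rz": -0.85, "gripper": 30},
    {"tx": -0.517, "ty": -0.089, "tz": 0.855, "rx": 0, "ry": 0, "rz": -1, "gripper": 30},
    {"tx": -0.517, "ty": -0.089, "tz": 0.855, "rx": 0, "ry": 0, "rz": -1, "gripper": 30},
  ],
)

```text
time: 17.92
eef_pos: [0.5351, 0.1716, 0.2166]
tool_rot: [-1.422, 0.73, 0.495]
contact_force: [-3.3, -1.7, -4.2]
opening: 0.0254
```

arm_command(
  moves=[
    {"tx": 0, "ty": 0, "tz": 0, "rx": 0, "ry": 0, "rz": 0, "gripper": 30},
    {"tx": 0, "ty": 0, "tz": 0, "rx": 0, "ry": 0, "rz": 0, "gripper": 30},
    {"tx": 0, "ty": 0, "tz": 0, "rx": 0, "ry": 0, "rz": 0, "gripper": 30},
    {"tx": 0, "ty": 0, "tz": 0, "rx": 0, "ry": 0, "rz": 0, "gripper": 30},
  ],
)

```text
time: 18.25
eef_pos: [0.5449, 0.1722, 0.2268]
tool_rot: [-1.416, 0.723, 0.486]
contact_force: [-0.8, -0.4, -0.1]
opening: 0.0257
```

```bash
python3 -c "
from h import *
plan(H(0,.25))
for n in('scene','side','wrist'):
  c=cam(n,n+'9.png');P=cloud(c);tilt(n,P)
a=cv2.imread('pics/wrist8.png')[160:240,350:430]
b=cv2.imread('pics/wrist9.png')[160:240,350:430]
cv2.imwrite('pics/t9.png',cv2.hconcat([cv2.resize(cv2.rotate(x,1),(400,400),interpolation=2) for x in (a,b)]))"
```

```text
t 18.25 pos [0.5449 0.1722 0.2268] sc [-0.0857  0.1713  0.2268] share [-0.135  0.002 -0.829] rot [-0.005  0.     1.004] F [-0.8 -0.4 -0.1] op 0.0257 q [ 0.33 -0.09 -0.79  0.14 -0.34  0.36]
scene pts 170 slope -0.0016 z0 0.1296 x 0.0005 rms 0.0014
side pts 125 slope -0.0098 z0 0.1299 x -0.0001 rms 0.0016
wrist pts 1501 slope -0.0003 z0 0.1271 x -0.0003 rms 0.0004
```

View pics/t9.png

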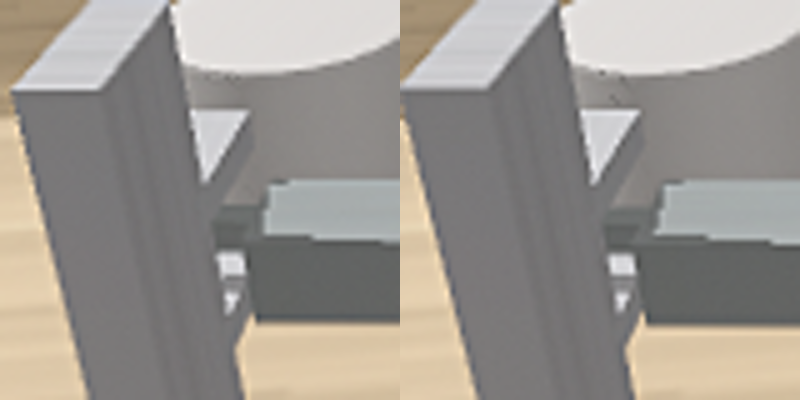

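The free and arrested states differ by only about 0.003 rad, and the tip stays in the gap. One last comparison of the lever and bystanders with the first image, then I hand in.

```bash
python3 -c "
from h import *
a=cv2.imread('pics/a.png').astype(int)
for f in('scene9.png',):
  d=(abs(cv2.imread('pics/'+f).astype(int)-a).max(2)>60).astype('uint8')
  k,l,s,c=cv2.connectedComponentsWithStats(d)
  print([(c[j].round().tolist(),int(s[j,4])) for j in range(1,k) if s[j,4]>15])
P=cloud(cam('wrist')); q=inv(P.reshape(-1,3)); m=(q[:,2]>.1)&(q[:,2]<.113)&(q[:,0]<-.09)&(q[:,0]>-.14)&(abs(q[:,1])<.08)
print(m.sum(),q[m].mean(0) if m.any() else '')
P=cloud(cam('scene')); q=inv(P.reshape(-1,3)); m=(q[:,2]>.06)&(q[:,2]<.113)&(q[:,0]<-.09)&(q[:,0]>-.14)&(abs(q[:,1])<.06)
print('now',m.sum(),q[m].mean(0)); q=inv(np.load('c.npz')['a'].reshape(-1,3)); m=(q[:,2]>.06)&(q[:,2]<.113)&(q[:,0]<-.09)&(q[:,0]>-.14)&(abs(q[:,1])<.06);print('start',m.sum(),q[m].mean(0))
print(bot.close_job())"
```

```text
[([169.0, 5.0], 47), ([300.0, 15.0], 428), ([374.0, 1.0], 69), ([400.0, 6.0], 128), ([410.0, 8.0], 97), ([149.0, 4.0], 25), ([162.0, 7.0], 69), ([368.0, 9.0], 37), ([154.0, 13.0], 20), ([172.0, 15.0], 42), ([387.0, 11.0], 23), ([391.0, 21.0], 20), ([160.0, 21.0], 35), ([364.0, 118.0], 4461), ([398.0, 30.0], 137), ([322.0, 54.0], 288), ([163.0, 35.0], 20), ([171.0, 44.0], 75), ([400.0, 59.0], 252), ([172.0, 59.0], 17), ([172.0, 73.0], 235), ([287.0, 67.0], 19), ([190.0, 78.0], 18), ([163.0, 89.0], 23), ([189.0, 87.0], 24), ([346.0, 101.0], 329), ([313.0, 101.0], 30), ([210.0, 128.0], 2033), ([104.0, 130.0], 637), ([279.0, 122.0], 294), ([340.0, 123.0], 27), ([330.0, 142.0], 74), ([127.0, 146.0], 333), ([275.0, 158.0], 678), ([259.0, 189.0], 1241), ([282.0, 215.0], 28), ([279.0, 226.0], 95), ([302.0, 233.0], 174)]
0 
now 57 [-0.10954583 -0.03297538  0.08848807]
start 54 [-0.10931563 -0.03306364  0.08988306]
the job is handed in; nothing more can be done
None
```

The scale is balanced and the job is handed in, with the beam arrested and the lever back at its stop. It took about 18 s of the 70 s allowed.

- **First reading:** I freed the beam, let it settle, and measured it about 0.175 rad out (poise end up). Then I arrested it again.
- **Poise:** I slid it about 76 mm outwards by its knob, to roughly 115 mm from the pivot, with the beam arrested.
- **Check while free:** The beam settled level with the tip between the tabs. Compared with the arrested beam seen from the same spot, the wrist camera put it about 0.003 rad poise end up, with the tip less than 1 mm off. The scene and side cameras are noisier at that distance; they gave 0.006 to 0.009 rad the same way, which would still be inside the gap. I did not correct further.
- **Final state:** The beam is arrested. The lever was pressed to its stop at about 16 N, and its handle is within 0.3 mm of where it started sideways. The gripper touches nothing.
- **Bystanders:** In the scene camera, the only differences from the first picture were the arm, shadows and the poise. The jar was never touched.

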